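# Free the sprung door hook with the release key

## Task

Open the small grey steel cabinet whose door stands ajar on its safety catch: take the release key from its stand and reach its rod down through the gap behind the top of the door, press the sprung hook down just far enough to slip out of its keeper while leaning the door gently outward, and swing the door wide open with the key. Then put the key back upright and fully home in its stand. Work the hook only with the key, never push on the cabinet, door or hook harder than 15 N, and leave the grease pot, the dropper bottle and the slotted weight where they are.

Things in the scene. Friction and masses are not known exactly. Their poses are not given: they have to be found in the camera images.
- key_grip (a point): Centre of the black handle of the release key, a loose upright key of 60 to 115 g: handle 14 mm thick (along its own x), 34 mm wide (along y), 56 mm tall (z, up). Grip it across the 14 mm. Below the handle come a round collar (30 mm diameter, 5 mm thick) and a plain round steel rod, 10 mm diameter, 66 mm long.
- key_tip (a point): Centre of the lower end of the key's rod, 99 mm straight below key_grip along the key's own z. In the stand it is 12 mm above the bench.
- stand_mouth (a point): Centre of the mouth of the square hole (18 by 18 mm) on top of the key stand, a fixed aluminium block of 56 by 56 mm and 78 mm tall. The key's collar rests on the block's top and the rod hangs in the hole (66 mm deep when home), with 4 mm of room all round.
- door_hinge (a point): Point on the door's upright hinge axis (right-hand side) at the height of the door's top edge, 136 mm above the bench. It turns with the door: x is square to the door and points into the cabinet (the door's inner face is its plane x = 0), y runs from the hinge to the free edge 149 mm away, z is up. The door is 10 mm thick.
- cabinet: Fixed grey steel cabinet, 150 mm wide, 120 mm deep, 140 mm high; origin at the centre of its underside, its open front toward its own -x. A rubber bumper keeps the door ajar, leaving at the hook a gap of about 24 mm between the door's inner face and the cabinet's front edge, open from above.
- door (a joint): Door angle, rad: 0 when it rests on the bumper (ajar), growing as it swings out toward the robot (anticlockwise from above), 1.6 fully open, 1.1 and more is wide open. A friction hinge (0.12 N m) leaves it where it is put. While hooked it cannot pass about 0.035; past 0.16 the hook is out of the keeper.
- hook_top (a point): Point to press on the hook: centre of its arm's flat upper face half-way across the gap, 12.5 mm in from the door's inner face, 125 mm from the hinge axis, at rest 31 mm below the door's top edge; moves with hook and door. The arm is 12 mm wide and reaches 44 mm from the door into the cabinet; its last 6 mm turn up as a 19 mm tall nose that catches behind a fixed keeper in the cabinet.
- hook (a joint): How far the hook is pressed straight down, m: 0 at rest, 0.023 at most. Spring: 3 N, plus 0.3 N per mm. The keeper is a window plate at an unknown height: the nose clears its upper lip somewhere between 3 and 17 mm of travel, and 2 mm lower the arm strikes its hard sill. Feel for it: leaned outward with a few newtons, the door gives way there.
- grease_pot: Small grease tin, 60 mm diameter, 43 mm tall, standing right of the cabinet; bystander. Origin at the centre of its underside.
- dropper_bottle: Brown dropper bottle, 34 mm diameter, 102 mm tall, standing left of the cabinet; bystander. Origin at the centre of its underside.
- weight_small_3: Slotted steel weight disc, 60 mm diameter, 12 mm thick, flat near the bench's front edge; bystander. Origin at the centre of its underside.
Mind the look-alikes: they are no part of the job. Leave any orange or yellow look-alike of the part that bears key_grip alone.

How it is judged:
On the way, in this order (a step that is already met when the one before it is completed fails the run):
1. the key is lifted out of its stand (height (world z) of key_tip above 0.085 m and contact force between the fingers and key above 1 N), for 0.1 s.
2. the key presses the hook down (value of joint hook above 0.002 m and contact force between key and hook above 1.5 N), for 0.1 s.
3. the hook is out of its keeper and the door is free, pushed by the key (value of joint door above 0.16 rad and contact force between key and door above 0.3 N), for 0.05 s.
4. the door is wide open (value of joint door above 1.1 rad), for 0.1 s.
At the end, for the whole second after the job is handed in: Door at 1.1 rad or more and still; hook sprung back up (under 2 mm); key released and at rest in its stand: rod within 8 mm of the hole's centre, tip lower than 15 mm above the bench (home is 12), upright within 0.08 rad (value of joint door above 1.1 rad and velocity of joint door between -0.05 and 0.05 rad/s and value of joint hook below 0.002 m and horizontal distance between key_tip and stand_mouth below 0.008 m and height (world z) of key_tip below 0.015 m and angle between key_tip's own z axis and vertical below 0.08 rad and linear speed of key below 0.02 m/s); the robot touches nothing.
It fails at once if the key pushes on the cabinet, its door or its hook with more than 15 N (contact force between key and cabinet above 15 N).
It fails at once if the robot itself pushes on the cabinet, its door or its hook with more than 15 N (contact force between any of the fingers, the arm and cabinet above 15 N).
It fails at once if the robot touches the hook with anything but the key (contact force between any of the fingers, the arm and hook above 0.5 N).
It fails at once if the grease pot, dropper bottle or slotted weight is moved by more than 15 mm (distance of any of grease_pot, dropper_bottle, weight_small_3 from where it was at the start of the episode above 0.015 m).
It also fails if it takes over 72 s, if anything falls off the work surface, if the arm or the gripper's body presses on something with over 40 N, if the wrist force passes 120 N, or if a joint passes its speed limit or range.

## Robot

A 6-joint arm with a two-finger parallel gripper is mounted at the origin on a cart in front of the work surface, level with it; the furniture and walls round the work are solid. World frame = base frame: x ahead of the robot, y to its left, z up, the work surface at z = 0. Lengths are in m, angles in rad, forces in N, time in s.
With the tool pointing down it reaches from about 0.3 to 0.875 m from the base axis. Payload 6.4 kg.
Tool frame: the origin (TCP) lies on the mounting face of the last link; the fingertips stand 173 mm ahead of it and the grasp point (between the pads) lies 155 mm ahead of it (ctrl.tip_reach is the distance from the TCP to the fingertips, in m); z points along the fingers, y is the line along which they close (so a half turn about z gives the same grasp; the last joint's range is limited). The gripper opens to 85 mm and grips with 20 to 120 N. Pads are 22 mm wide; open, the fingers measure 114 mm over their backs; the gripper's body (76 mm by 85 mm) begins 54 mm behind the grasp point. The pads swing forward as they close: fully open they stand 13 mm farther back than shut.
Start: joints at [0.929, 0.181, 1.607, -0, 1.354, -0.206], TCP at [0.243, 0.521, 0.405] pointing down, gripper open.
Joint ranges: [-2.99, 2.99], [-0.89, 2.07], [0.3, 2.58], [-1.14, 4.28], [0, 2.63], [-3.12, 3.12]. Speed limits (rad/s): [2.57, 2.57, 3.01, 3.14, 3.14, 3.14].

## Interface

Orientations are given as a unit quaternion [w, x, y, z].
In Python, from bench import ctrl gives the robot as it stands.
- The arm moves only by the shell command python3 -m pendant 'ROWS'. ROWS is JSON, a list that holds one entry, the list of rows, each a list of 7 numbers: the opening, from 0 (shut) to 1 (fully open), then the shift along the tool's x, y, z in mm, then the turn, a rotation vector about the tool's x, y, z in rad. A call has 1 to 5 rows; each row is the pose to reach, as a shift and turn from the pose commanded when the call began, along the tool's axes at that moment; what a row does not reach only later rows make up. A row lasts 1/12 s, in which the tool goes at most 41.7 mm and 7.16 degrees, less where a joint would pass 70% of its speed; a pose out of reach is approached as far as the arm can. A call with a gripper value outside its range is refused whole. The fingers move at their own pace and stop on an object; the grip force is fixed at half the most. Time passes only in rows, so rows that repeat a pose let the fingers close. It gives the time, the measured TCP pose, the force, the opening and the grip force at its end, in the units of the state.
- ctrl.get_obs(): the state, without advancing time (a new reading comes with each control period).
- ctrl.camera(name): name is "scene" or "top" or "wrist"; returns the picture (420x560x3 uint8, red, green, blue); there is no depth.
- ctrl.camera_params(name): a dict with "mtx" (3x3 intrinsics, pixels), "distortion" ([k1, k2, p1, p2, k3] as OpenCV has them; the pictures are not rectified), "world_from_camera" (4x4, takes a point from camera to world coordinates); the wrist camera has in their place "tool_from_camera" (4x4, takes a point from camera to tool coordinates, whose origin is the TCP and whose axes are the flange's). Camera axes: x right, y down, z forward; pixel columns grow to the right and rows downward; lengths in m; the calibration is good to about 2 mm. A picture is of the moment at which its call begins: read the wrist's pose just before it. camera_params takes no time and is no camera call.
- ctrl.hand_in(): hands the job in; it is judged then, once.
Trained networks look in the newest picture that a camera, given by its name, has taken for a name from the list of things; names that differ only in an ending like _2 or _b are one class to them, and where a whole thing is asked for, a point or a joint stands for the part that bears it (a point fixed in the world has none). Each returns a list of dicts, best first, with "confidence" (0 to 1); they miss things now and then, are a little off and sometimes report something else, mostly with a low value. They report only what shows in the picture. A call takes as long as a camera call. They do not tell look-alikes from the thing itself.
- ctrl.boxes_of(camera, name): "point" ([column, row] as shares, 0 to 1, of the picture: columns of its width, rows of its height, amid what is visible of it).
The state is a dict: "time_s": time; "q": joint angles; "dq": joint speeds; "joint_efforts": joint torques, N m; "eef_pos": TCP position; "eef_rot": TCP orientation; "wrist_force": force on the tool from outside, world axes, zero at the start; "torque": the same for the moment, N m; "opening": opening from 0.0 (shut) to 1.0 (fully open); "grasp_force": force on a finger pad.
Only numpy, scipy, OpenCV 4.12 (cv2) and the standard library are available. Lean on these libraries where they do the work, as an engineer would, in place of code of your own. Each camera call takes 0.05 s, during which the arm holds its last target. There are 200 camera calls.

## Working session

There is one attempt and no reset: what is moved stays moved. The work goes in short steps, Python scripts to look and compute and a shell command to move; the robot and the scene stay as the last step left them, time stands still between calls to the robot, and variables do not carry over. Pictures are saved under pics/ and viewed, at most 10 in all, crops included, and the job is handed in when it is done.

```bash
mkdir -p pics
cat > h.py <<'E'
import numpy as np, cv2, json
from bench import ctrl
from scipy.spatial.transform import Rotation as R
def rot(q): return R.from_quat([q[1],q[2],q[3],q[0]]).as_matrix()
def cam(name):
    p=ctrl.camera_params(name); K=np.array(p["mtx"]);d=np.array(p["distortion"],float)
    if "world_from_camera" in p: T=np.array(p["world_from_camera"])
    else:
        o=ctrl.get_obs();W=np.eye(4);W[:3,:3]=rot(o["eef_rot"]);W[:3,3]=o["eef_pos"];T=W@np.array(p["tool_from_camera"])
    return K,d,T
def ray(name,uv,c=None):
    K,d,T=c or cam(name)
    n=cv2.undistortPoints(np.array([[uv]],float),K,d)[0,0]
    r=T[:3,:3]@np.array([n[0],n[1],1]);return T[:3,3],r/np.linalg.norm(r)
def atz(name,uv,z,c=None):
    o,r=ray(name,uv,c);return o+r*(z-o[2])/r[2]
def tri(obs):
    A=np.zeros((3,3));b=np.zeros(3)
    for o,r in obs:
        P=np.eye(3)-np.outer(r,r);A+=P;b+=P@o
    x=np.linalg.solve(A,b);return x,[np.linalg.norm((np.eye(3)-np.outer(r,r))@(x-o)) for o,r in obs]
def proj(name,X,c=None):
    K,d,T=c or cam(name);Ti=np.linalg.inv(T)
    return cv2.projectPoints(np.atleast_2d(X).astype(float),cv2.Rodrigues(Ti[:3,:3])[0],Ti[:3,3],K,d)[0][:,0]
def shot(name,f):
    im=ctrl.camera(name);cv2.imwrite(f"pics/{f}.png",im[:,:,::-1]);return im
E
cat > a.py <<'E'
from h import *
np.set_printoptions(precision=3,suppress=True)
ims=[]
for c in ["scene","top"]:
    ims.append(shot(c,c+"0"))
    for n in ["key_grip","cabinet","door","hook","hook_top","stand_mouth","key_tip","door_hinge","grease_pot","dropper_bottle","weight_small_3"]:
        try:
            r=ctrl.boxes_of(c,n); print(c,n,[(np.round(np.array(x["point"])*[560,420],1).tolist(),round(x["confidence"],2)) for x in r[:3]])
        except Exception as e: print(c,n,e)
    print(c,cam(c)[2])
o=ctrl.get_obs();print(o["eef_pos"],o["eef_rot"],o["wrist_force"],o["time_s"]);print(rot(o["eef_rot"]))
E
python3 a.py
```

```text
scene key_grip [([187.6, 179.8], 0.9), ([263.5, 151.9], 0.86), ([154.1, 190.9], 0.73)]
scene cabinet [([330.6, 192.8], 0.64)]
scene door [([327.9, 214.9], 0.7)]
scene hook [([331.9, 213.3], 0.37)]
scene hook_top [([329.6, 213.5], 0.5)]
scene stand_mouth [([192.9, 239.4], 0.76), ([190.4, 213.1], 0.56)]
scene key_tip [([192.0, 214.9], 0.92), ([201.7, 267.6], 0.76), ([261.6, 155.2], 0.72)]
scene door_hinge [([327.9, 217.7], 0.57)]
scene grease_pot [([396.2, 239.5], 0.67)]
scene dropper_bottle [([237.3, 182.9], 0.78)]
scene weight_small_3 [([245.8, 311.0], 0.62)]
scene [[ 0.46  -0.572  0.679 -0.021]
 [-0.888 -0.283  0.362 -0.195]
 [-0.015 -0.77  -0.638  0.68 ]
 [ 0.     0.     0.     1.   ]]
top key_grip [([179.1, 235.6], 0.63), ([234.6, 146.6], 0.55), ([197.5, 211.9], 0.52)]
top cabinet [([308.8, 162.1], 0.71)]
top door [([316.2, 193.1], 0.84)]
top hook [([296.2, 187.0], 0.39)]
top hook_top [([297.0, 190.1], 0.44)]
top stand_mouth [([297.6, 190.7], 0.62), ([233.7, 256.5], 0.58)]
top key_tip [([199.9, 211.4], 0.74), ([260.3, 284.2], 0.5), ([173.4, 237.1], 0.46)]
top door_hinge [([315.1, 192.9], 0.62)]
top grease_pot [([366.9, 183.4], 0.57)]
top dropper_bottle [([230.1, 178.8], 0.67)]
top weight_small_3 [([295.4, 281.8], 0.57)]
top [[-0.017 -0.987  0.157  0.375]
 [-1.     0.018  0.001  0.146]
 [-0.004 -0.157 -0.988  1.28 ]
 [ 0.     0.     0.     1.   ]]
[0.243 0.521 0.405] [-0.     0.216  0.976  0.   ] [ 0.438  0.952 -0.397] 1.2
[[-0.907  0.422 -0.   ]
 [ 0.422  0.907  0.   ]
 [ 0.     0.    -1.   ]]
```

```bash
python3 -c "
import cv2
a=cv2.imread('pics/scene0.png')[110:340,120:440];b=cv2.imread('pics/top0.png')[120:310,150:400]
cv2.imwrite('pics/sc.png',cv2.resize(a,None,fx=2.5,fy=2.5,interpolation=cv2.INTER_CUBIC))
cv2.imwrite('pics/tc.png',cv2.resize(b,None,fx=3,fy=3,interpolation=cv2.INTER_CUBIC))"
```

```text
(no output)
```

View pics/sc.png

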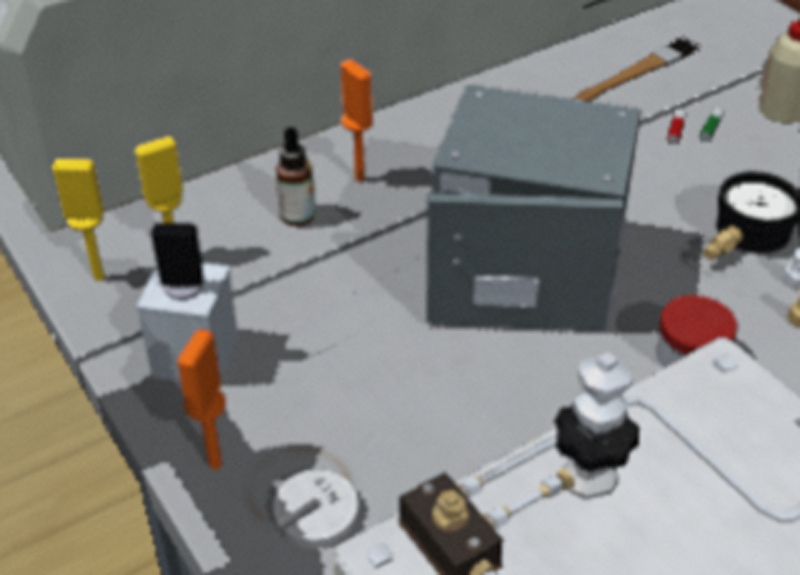

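View pics/tc.png

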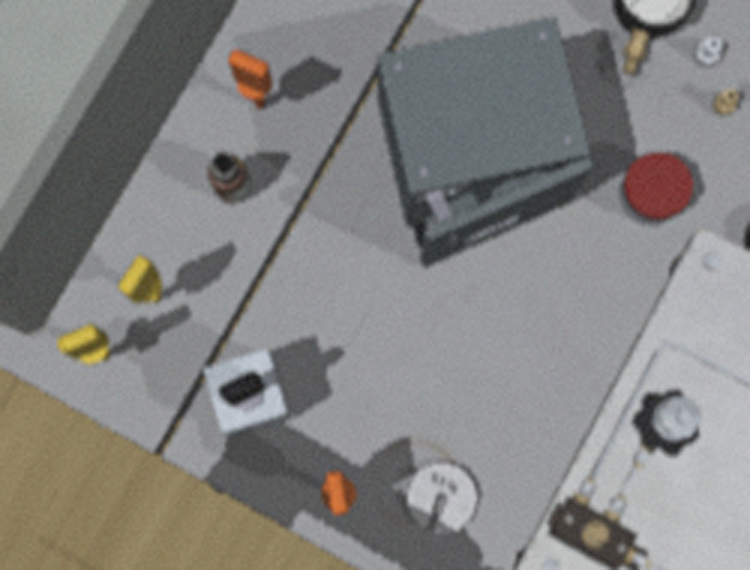

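The views show the black key in the aluminium stand at top-view full pixel (231,249) and scene pixel (191,210). The cabinet's door gap and the light keeper or hook area are at top pixel (296,188). The orange and yellow keys are the look-alikes. I'll work out rough positions next.

```bash
cat > b.py <<'E'
from h import *
np.set_printoptions(precision=4,suppress=True)
t=lambda x,y:(150+x/3,120+y/3); s=lambda x,y:(120+x/2.5,110+y/2.5)
ct,cs=cam("top"),cam("scene")
print("key tri",tri([ray("top",t(242,388),ct),ray("scene",s(178,255),cs)]),atz("top",t(242,388),.13,ct))
print("orange", atz("top",t(338,493),.1,ct))
for n,p,q in [("BL",(380,57),(468,88)),("BR",(556,18),(640,108)),("FR",(590,160),(628,193)),("FL",(418,187),(437,165))]:
    print(n,atz("top",t(*p),.14,ct),atz("scene",s(*q),.14,cs))
print("doortop outer free,hinge",atz("scene",s(430,200),.136,cs),atz("scene",s(625,200),.136,cs),atz("top",t(425,237),.136,ct),atz("top",t(588,165),.136,ct))
print("stand top corners",[atz("top",t(*p),.078,ct)[:2] for p in [(206,369),(268,350),(285,410),(222,430)]])
print(ctrl.camera_params("wrist"))
E
python3 b.py
```

```text
key tri (array([0.4848, 0.2512, 0.1105]), [np.float64(0.001149766716386323), np.float64(0.0011497667163863812)]) [0.4823 0.2503 0.13  ]
orange [0.399 0.176 0.1  ]
BL [0.7501 0.1358 0.14  ] [0.7487 0.1308 0.14  ]
BR [ 0.7806 -0.0089  0.14  ] [ 0.784  -0.0098  0.14  ]
FR [ 0.6606 -0.0319  0.14  ] [ 0.6696 -0.0367  0.14  ]
FL [0.6409 0.1073 0.14  ] [0.6377 0.1076 0.14  ]
doortop outer free,hinge [0.6003 0.0957 0.136 ] [ 0.6655 -0.0361  0.136 ] [0.6006 0.1024 0.136 ] [ 0.6575 -0.0307  0.136 ]
stand top corners [array([0.5035, 0.285 ]), array([0.5185, 0.2333]), array([0.4682, 0.2195]), array([0.4526, 0.2717])]
{'mtx': array([[362.6058,   0.    , 275.7993],
       [  0.    , 362.6058, 209.3355],
       [  0.    ,   0.    ,   1.    ]]), 'distortion': array([-0.0641,  0.    ,  0.    ,  0.    ,  0.    ]), 'tool_from_camera': array([[-0.001 , -0.9508, -0.3098,  0.0791],
       [ 1.    , -0.0012,  0.0003,  0.0002],
       [-0.0007, -0.3098,  0.9508,  0.0305],
       [ 0.    ,  0.    ,  0.    ,  1.    ]])}
```

```bash
python3 -m pendant '[[[1,-334,-141,0,0,0,0],[1,-334,-141,0,0,0,0],[1,-334,-141,0,0,0,0],[1,-334,-141,0,0,0,0],[1,-334,-141,0,0,0,0]]]'
cat > d.py <<'E'
# python3 d.py x y z yaw_of_tool_y_deg : remaining shift/turn in tool axes
import sys
from h import *
x,y,z,a=map(float,sys.argv[1:5]);o=ctrl.get_obs();M=rot(o["eef_rot"])
ty=np.array([np.cos(np.radians(a)),np.sin(np.radians(a)),0]);tz=np.array([0,0,-1.]);G=np.c_[np.cross(ty,tz),ty,tz]
print("shift mm",np.round(M.T@(np.array([x,y,z])-o["eef_pos"])*1e3,2),"turn",np.round(R.from_matrix(M.T@G).as_rotvec(),4),"F",np.round(o["wrist_force"],2),"t",o["time_s"],np.round(o["eef_pos"],4),"op",o["opening"])
E
python3 d.py 0.4857 0.2524 0.40 17
```

```text
time_s: 1.62
eef_pos: [0.3833, 0.3653, 0.4049]
eef_rot: [0.0, 0.216, 0.976, 0.0]
wrist_force: [1.0, 1.1, -0.1]
opening: 1.0
grasp_force: 0.0
shift mm [-140.47  -59.25    4.91] turn [5.00e-04 1.00e-04 8.39e-01] F [ 0.98  1.08 -0.08] t 1.6167 [0.3833 0.3653 0.4049] op 1.000360056787792
```

```bash
python3 -m pendant '[[[1,-140,-59,5,0,0,0.84],[1,-140,-59,5,0,0,0.84],[1,-140,-59,5,0,0,0.84],[1,-140,-59,5,0,0,0.84],[1,-140,-59,5,0,0,0.84]]]' >/dev/null
python3 d.py 0.4857 0.2524 0.40 17
```

```text
shift mm [ 2.88 -0.75 -0.39] turn [0.0008 0.0019 0.2018] F [-0.27 -0.39  0.18] t 2.0333 [0.4877 0.2502 0.3996] op 0.9982753943277172
```

```bash
python3 -m pendant '[[[1,3,-1,0,0,0,0.2],[1,3,-1,0,0,0,0.2],[1,3,-1,0,0,0,0.2],[1,3,-1,0,0,0,0.2]]]' >/dev/null
python3 d.py 0.4857 0.2524 0.40 17
python3 - <<'E'
from h import *
c=cam("wrist");im=shot("wrist","w1")
for n in ["key_grip","stand_mouth"]: print(n,[(np.round(np.array(x["point"])*[560,420],1),round(x["confidence"],2)) for x in ctrl.boxes_of("wrist",n)])
uv=proj("wrist",[[.4857,.2524,.139],[.4857,.2524,.078]],c);print(uv)
cv2.imwrite("pics/w1c.png",im[:,:,::-1])
E
```

```text
shift mm [-4.78  2.13 -0.32] turn [-0.      0.      0.0157] F [ 0.4  -0.28 -0.59] t 2.3667 [0.4822 0.2563 0.3997] op 1.0018260113251705
key_grip [(array([155.8, 257.4]), 0.94), (array([428.6, 137.6]), 0.79), (array([390.1,  52.3]), 0.75), (array([277.9, 208.1]), 0.69), (array([542.4, 287.5]), 0.56)]
stand_mouth [(array([284.3, 181. ]), 0.81)]
[[278.24500347 222.41550122]
 [277.77469563 197.3174405 ]]
```

View pics/w1.png

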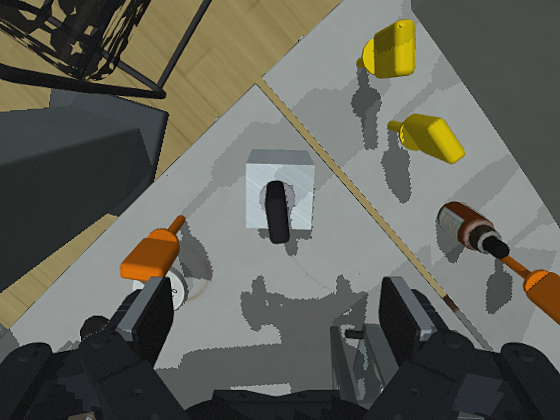

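```bash
python3 -c "
import cv2,numpy as np
a=cv2.imread('pics/w1.png')[135:255,230:330]
a=np.clip(a.astype(float)*1.6,0,255).astype('uint8')
cv2.imwrite('pics/w1z.png',cv2.resize(a,None,fx=5,fy=5,interpolation=cv2.INTER_CUBIC))"
python3 -c "
from h import *
o=ctrl.get_obs();print(o['eef_pos'],o['eef_rot'],o['time_s'])"
```

```text
[0.48210714 0.25650245 0.39974463] [6.01807218e-05 5.88606277e-01 8.08419845e-01 3.35603763e-05] 2.5167
```

View pics/w1z.png

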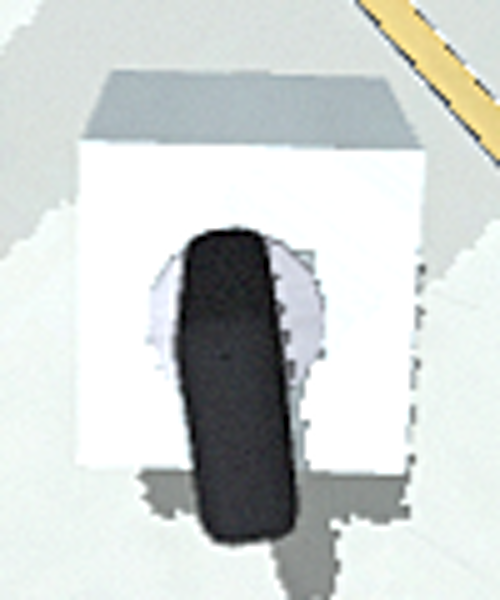

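The zoom shows the stand top's corners at zoom pixels (78,142), (425,150), (410,472) and (78,467). The handle's top face runs from (230,325) to (250,536), about 6° off the image vertical.

```bash
cat > e.py <<'E'
from h import *
np.set_printoptions(precision=4,suppress=True)
c=cam("wrist");z=lambda x,y:(230+x/5,135+y/5)
S=np.array([atz("w",z(*p),.078,c)[:2] for p in [(78,142),(425,150),(410,472),(78,467)]])
print(S,S.mean(0),np.linalg.norm(np.roll(S,-1,0)-S,axis=1))
d=S[1]-S[0]+S[2]-S[3];print("stand yaw",np.degrees(np.arctan2(d[1],d[0])))
H=np.array([atz("w",z(*p),.139,c)[:2] for p in [(182,325),(278,322),(297,530),(205,540)]])
d=H[0]+H[1]-H[2]-H[3];print(H.mean(0),np.linalg.norm(d)/2,"thin yaw",np.degrees(np.arctan2(d[1],d[0]))-90)
E
python3 e.py
```

```text
[[0.4519 0.2719]
 [0.5061 0.2879]
 [0.5225 0.2343]
 [0.4679 0.2177]] [0.4871 0.2529] [0.0565 0.0561 0.0571 0.0565]
stand yaw 16.69805285001819
[0.4853 0.2534] 0.030496613437032645 thin yaw 23.26858345205102
```

```bash
python3 d.py 0.4862 0.2531 0.40 22
```

```text
shift mm [-4.49  2.85 -0.25] turn [ 0.0001  0.0001 -0.0718] F [ 1.08 -0.    0.09] t 2.5167 [0.4821 0.2565 0.3997] op 1.0052696659540827
```

```bash
python3 -m pendant '[[[1,-4.5,2.9,0,0,0,-0.072],[1,-4.5,2.9,30,0,0,-0.072],[1,-4.5,2.9,70,0,0,-0.072],[1,-4.5,2.9,100,0,0,-0.072],[1,-4.5,2.9,100,0,0,-0.072]]]' >/dev/null
python3 -m pendant '[[[1,0,0,0,0,0,0],[1,0,0,0,0,0,0]]]' >/dev/null
python3 d.py 0.4862 0.2531 0.266 22
```

```text
shift mm [ 0.17 -1.   35.54] turn [ 0.0023  0.0003 -0.0012] F [ 0.73 -0.04  0.44] t 3.1 [0.4871 0.2533 0.3015] op 0.9975104546778647
```

```bash
python3 -m pendant '[[[1,0,-1,20,0,0,0],[1,0,-1,35,0,0,0],[1,0,-1,35,0,0,0]]]' >/dev/null
python3 -m pendant '[[[0,0,0,0,0,0,0],[0,0,0,0,0,0,0],[0,0,0,0,0,0,0],[0,0,0,0,0,0,0],[0,0,0,0,0,0,0]]]'
python3 -m pendant '[[[0,0,0,0,0,0,0],[0,0,0,0,0,0,0],[0,0,0,0,0,0,0],[0,0,0,0,0,0,0],[0,0,0,0,0,0,0]]]'
python3 d.py 0.4862 0.2531 0.266 22
```

```text
time_s: 3.77
eef_pos: [0.4857, 0.2527, 0.2657]
eef_rot: [0.001, 0.56, 0.829, 0.001]
wrist_force: [-0.3, 0.0, -0.3]
opening: 0.299
grasp_force: 0.0
time_s: 4.18
eef_pos: [0.4857, 0.2527, 0.2654]
eef_rot: [0.0, 0.56, 0.828, 0.0]
wrist_force: [-0.2, -0.8, 6.2]
opening: 0.156
grasp_force: 59.0
shift mm [ 0.18  0.65 -0.65] turn [ 0.001   0.0001 -0.0019] F [-0.19 -0.82  6.24] t 4.1833 [0.4857 0.2527 0.2654] op 0.1557477475533146
```

```bash
python3 -m pendant '[[[0,0,0,-20,0,0,0],[0,0,0,-50,0,0,0],[0,0,0,-90,0,0,0],[0,0,0,-130,0,0,0],[0,0,0,-150,0,0,0]]]' >/dev/null
python3 -m pendant '[[[0,0,0,0,0,0,0],[0,0,0,0,0,0,0],[0,0,0,0,0,0,0]]]'
python3 d.py 0.57 0.12 0.42 22
```

```text
time_s: 4.85
eef_pos: [0.4849, 0.2524, 0.4129]
eef_rot: [-0.001, 0.56, 0.828, -0.001]
wrist_force: [0.4, -0.3, -1.1]
opening: 0.155
grasp_force: 59.1
shift mm [-154.6    29.64   -7.2 ] turn [-0.0027 -0.0003 -0.002 ] F [ 0.4  -0.28 -1.12] t 4.85 [0.4849 0.2524 0.4129] op 0.15508252856021895
```

```bash
python3 d.py 0.642 0.024 0.45 22
```

```text
shift mm [-270.51   60.58  -37.32] turn [-0.0027 -0.0003 -0.002 ] F [ 0.4  -0.28 -1.12] t 4.85 [0.4849 0.2524 0.4129] op 0.15508252856021895
```

```bash
python3 -m pendant '[[[0,-30,7,-37,0,0,0],[0,-70,16,-37,0,0,0],[0,-110,25,-37,0,0,0],[0,-150,34,-37,0,0,0],[0,-180,40,-37,0,0,0]]]' >/dev/null
python3 -m pendant '[[[0,-30,7,0,0,0,0],[0,-60,14,0,0,0,0],[0,-80,18,0,0,0,0],[0,-88,20,0,0,0,0],[0,-88,20,0,0,0,0]]]' >/dev/null
python3 -m pendant '[[[0,0,0,0,0,0,0],[0,0,0,0,0,0,0]]]'
python3 - <<'E'
from h import *
c=cam("wrist");np.save("c2.npy",np.array(c,dtype=object),allow_pickle=True);im=shot("wrist","w2")
for n in ["key_tip","hook_top","door_hinge"]: print(n,[(np.round(np.array(x["point"])*[560,420],1),round(x["confidence"],2)) for x in ctrl.boxes_of("wrist",n)])
E
```

```text
time_s: 5.85
eef_pos: [0.6403, 0.0276, 0.4507]
eef_rot: [-0.001, 0.56, 0.829, -0.0]
wrist_force: [-0.8, 0.7, -0.3]
opening: 0.152
grasp_force: 59.1
key_tip [(array([482.1,   9. ]), 0.92), (array([275.8, 306.4]), 0.82)]
hook_top [(array([291., 116.]), 0.84)]
door_hinge [(array([274.8, 127.7]), 0.63)]
```

View pics/w2.png

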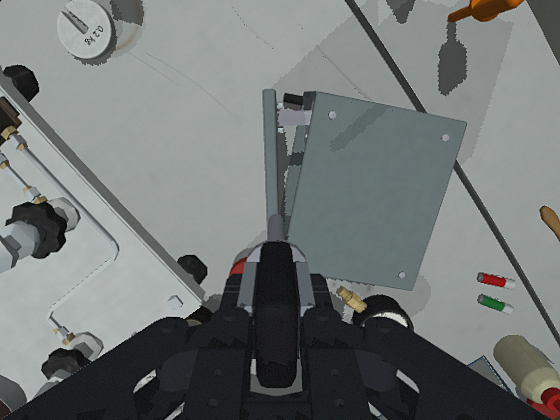

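```bash
python3 -c "
import cv2,numpy as np
a=cv2.imread('pics/w2.png')[80:190,250:340]
a=np.clip(a.astype(float)*1.5+20,0,255).astype('uint8')
a=cv2.resize(a,None,fx=5,fy=5,interpolation=cv2.INTER_CUBIC)
cv2.imwrite('pics/w2z.png',a)"
```

```text
(no output)
```

View pics/w2z.png

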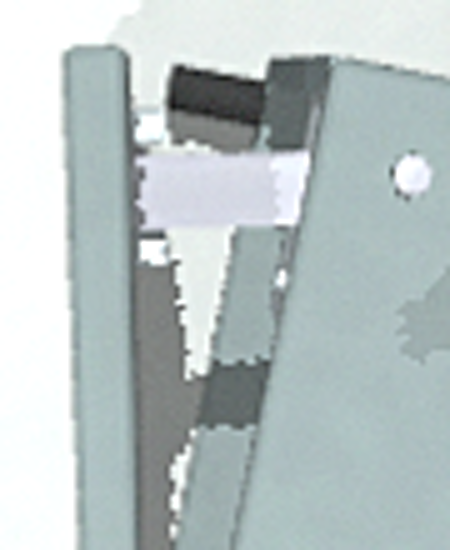

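The zoom shows the light hook arm crossing the gap at zoom (135–308, 150–228), which is pixel (291,118). The door's inner top edge is near pixel column 276, with its free end at row 89. The black bumper sits beyond the hook, toward the free edge.

```bash
cat > f.py <<'E'
from h import *
np.set_printoptions(precision=4,suppress=True)
c=tuple(np.load("c2.npy",allow_pickle=True));z=lambda x,y:(250+x/5,80+y/5)
f=atz("w",z(129,52),.136,c);p=atz("w",z(133,545),.136,c)
fo=atz("w",z(66,50),.136,c)
d=(f-p)/np.linalg.norm(f-p);n=np.array([d[1],-d[0],0])
print("free inner",f,"outer",fo,"thick",n@(f-fo),"door dir",d,np.degrees(np.arctan2(-d[0],d[1])),"n",n)
h=f-.149*d;print("hinge est",h)
for y in (150,190,228):
    k=atz("w",z(205,y),.105,c);print("hook",k,"along",(k-h)@d,"in",(k-h)@n)
print("hook_top pred",h+.125*d+.0125*n)
a=atz("w",z(330,57),.14,c);b=atz("w",z(237,540),.14,c);e=a-b
print("cab front",a,b,np.degrees(np.arctan2(-e[0],e[1])),"gap at hook (perp)",n@(b+e*.15-h))
t=rot(ctrl.get_obs()["eef_rot"]);o=ctrl.get_obs();print("key tip est",o["eef_pos"]+t@[0,0,.254], "proj",proj("w",[o["eef_pos"]+t@[0,0,.254]],c))
E
python3 f.py
```

```text
free inner [0.6101 0.1028 0.136 ] outer [0.6012 0.0996 0.136 ] thick 0.009445682209931536 door dir [-0.3808  0.9247  0.    ] 22.380901083427688 n [0.9247 0.3808 0.    ]
hinge est [ 0.6668 -0.0349  0.136 ]
hook [0.6278 0.093  0.105 ] along 0.13317998932408184 in 0.012644148822727455
hook [0.6303 0.0869 0.105 ] along 0.12656599375735378 in 0.012664107583003856
hook [0.6328 0.081  0.105 ] along 0.12021391341182087 in 0.012684060806642071
hook_top pred [0.6308 0.0854 0.136 ]
cab front [0.6379 0.1133 0.14  ] [0.6539 0.0401 0.14  ] 12.271918510222228 gap at hook (perp) 0.01858135920597614
key tip est [0.6406 0.0275 0.198 ] proj [[276.0633 220.4173]]
```

```bash
python3 d.py 0.6292 0.0856 0.4507 22
```

```text
shift mm [58.13 11.24  1.28] turn [ 0.0003  0.0001 -0.0004] F [0.67 0.03 0.54] t 6.05 [0.6405 0.0275 0.452 ] op 0.1552559142584299
```

```bash
python3 -m pendant '[[[0,20,4,0,0,0,0],[0,45,8.5,0,0,0,0],[0,58,11.3,0,0,0,0],[0,58,11.3,0,0,0,0],[0,58,11.3,0,0,0,0]]]' >/dev/null
python3 d.py 0.6292 0.0856 0.3735 22
python3 - <<'E'
from h import *
c=cam("wrist");im=shot("wrist","w3")
a=np.clip(im[60:300,230:340].astype(float)*1.5+15,0,255).astype('uint8')
cv2.imwrite("pics/w3z.png",cv2.resize(a,None,fx=2.5,fy=2.5)[:,:,::-1])
E
```

```text
shift mm [ 0.43 -0.25 78.5 ] turn [0.0003 0.0007 0.0003] F [-0.25 -0.22 -0.69] t 6.4667 [0.6296 0.0853 0.452 ] op 0.15553901828126684
```

View pics/w3z.png

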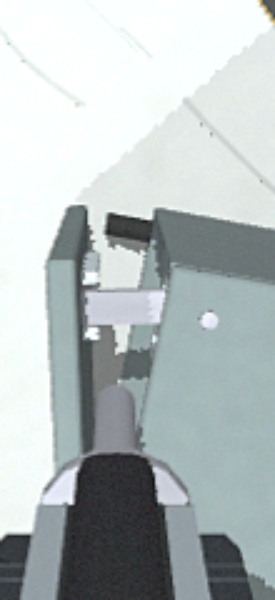

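The rod hangs over the gap in line with the hook, so I'll lower it in steps and watch the force.

```bash
python3 -m pendant '[[[0,0,0,20,0,0,0],[0,0,0,35,0,0,0],[0,0,0,45,0,0,0],[0,0,0,50,0,0,0],[0,0,0,55,0,0,0]]]' >/dev/null
python3 -m pendant '[[[0,0,0,4,0,0,0],[0,0,0,8,0,0,0],[0,0,0,12,0,0,0],[0,0,0,16,0,0,0],[0,0,0,20,0,0,0]]]'
python3 d.py 0.6292 0.0856 0.3735 22
```

```text
time_s: 7.35
eef_pos: [0.6299, 0.0843, 0.3767]
eef_rot: [0.0, 0.56, 0.829, 0.0]
wrist_force: [0.1, 0.5, -1.6]
opening: 0.16
grasp_force: 59.1
shift mm [ 1.42 -0.18  3.18] turn [ 0.0005  0.0003 -0.0019] F [ 0.12  0.54 -1.62] t 7.35 [0.6299 0.0843 0.3767] op 0.15970770472816642
```

```bash
python3 -m pendant '[[[0,1,0,3,0,0,0],[0,1,0,6,0,0,0],[0,1,0,9,0,0,0],[0,1,0,11,0,0,0],[0,1,0,12,0,0,0]]]'
python3 -m pendant '[[[0,0,0,0,0,0,0],[0,0,0,0,0,0,0]]]'; python3 d.py 0.6292 0.0856 0.3584 22
```

```text
time_s: 7.77
eef_pos: [0.6294, 0.0852, 0.3643]
eef_rot: [-0.0, 0.56, 0.828, -0.0]
wrist_force: [0.3, 0.1, -0.7]
opening: 0.156
grasp_force: 59.1
time_s: 7.93
eef_pos: [0.6295, 0.0852, 0.3648]
eef_rot: [0.0, 0.56, 0.828, 0.0]
wrist_force: [0.2, 1.2, -0.3]
opening: 0.153
grasp_force: 59.1
shift mm [ 0.47 -0.13  6.38] turn [ 0.0001  0.0001 -0.002 ] F [ 0.22  1.16 -0.29] t 7.9333 [0.6295 0.0852 0.3648] op 0.15298698907883426
```

```bash
python3 -m pendant '[[[0,0,0,2,0,0,0],[0,0,0,4,0,0,0],[0,0,0,5,0,0,0],[0,0,0,5,0,0,0]]]'|grep -E 'pos|force'
for i in 1 2 3; do python3 -m pendant '[[[0,0,0,1,0,0,0],[0,0,0,1,0,0,0]]]'|grep -E 'pos|wrist'; done
```

```text
eef_pos: [0.6293, 0.0852, 0.3593]
wrist_force: [0.2, -0.3, -1.5]
grasp_force: 59.1
eef_pos: [0.6294, 0.0852, 0.3585]
wrist_force: [-0.2, 0.1, -0.3]
eef_pos: [0.6295, 0.0852, 0.358]
wrist_force: [-0.3, 0.2, 1.5]
eef_pos: [0.6296, 0.0852, 0.357]
wrist_force: [-0.8, 0.4, 1.6]
```

```bash
for i in 1 2; do python3 -m pendant '[[[0,0,0,1,0,0,0],[0,0,0,1,0,0,0]]]'|grep -E 'pos|wrist'; done
echo lean; python3 -m pendant '[[[0,0,-1,0,0,0,0],[0,0,-2,0,0,0,0],[0,0,-3,0,0,0,0],[0,0,-3,0,0,0,0]]]'|grep -E 'pos|wrist'
for i in 1 2 ; do python3 -m pendant '[[[0,0,-1,0,0,0,0],[0,0,-1,0,0,0,0]]]'|grep -E 'pos|wrist'; done
```

```text
eef_pos: [0.6295, 0.0852, 0.3558]
wrist_force: [-0.1, 0.5, 3.8]
eef_pos: [0.6296, 0.0852, 0.3548]
wrist_force: [0.8, 0.2, 2.6]
lean
eef_pos: [0.6267, 0.0841, 0.3549]
wrist_force: [0.8, 1.1, 3.1]
eef_pos: [0.6258, 0.0837, 0.3549]
wrist_force: [1.9, 1.0, 4.0]
eef_pos: [0.6249, 0.0833, 0.3549]
wrist_force: [1.7, 1.0, 2.9]
```

```bash
for i in 1 2 3; do python3 -m pendant '[[[0,0,-1,0,0,0,0],[0,0,-1,0,0,0,0]]]'|grep -E 'pos|wrist'; done
```

```text
eef_pos: [0.6239, 0.0829, 0.3548]
wrist_force: [2.4, -0.5, 2.6]
eef_pos: [0.6229, 0.0825, 0.3548]
wrist_force: [1.9, -0.5, 2.9]
eef_pos: [0.6219, 0.0822, 0.3547]
wrist_force: [1.0, -0.2, 3.4]
```

```bash
for i in 1 2 3; do python3 -m pendant '[[[0,0,-1,0,0,0,0],[0,0,-1,0,0,0,0]]]'|grep -E 'pos|wrist'; done
```

```text
eef_pos: [0.621, 0.0818, 0.3547]
wrist_force: [2.0, 0.3, 3.6]
eef_pos: [0.6203, 0.0815, 0.3547]
wrist_force: [3.6, 0.5, 2.3]
eef_pos: [0.6196, 0.0813, 0.3548]
wrist_force: [5.9, 1.9, 1.8]
```

```bash
python3 -m pendant '[[[0,0,0.5,0,0,0,0],[0,0,0.5,0,0,0,0]]]'|grep -E 'pos|wrist'; for i in 1 2; do python3 -m pendant '[[[0,0,0,1,0,0,0],[0,0,0,1,0,0,0]]]'|grep -E 'pos|wrist'; done
```

```text
eef_pos: [0.62, 0.0814, 0.3548]
wrist_force: [4.8, 1.9, 1.4]
eef_pos: [0.62, 0.0814, 0.3542]
wrist_force: [4.2, 2.2, 4.1]
eef_pos: [0.62, 0.0814, 0.3533]
wrist_force: [4.1, 2.6, 4.6]
```

```bash
for i in 1 2 3; do python3 -m pendant '[[[0,0,0,0.8,0,0,0],[0,0,0,0.8,0,0,0]]]'|grep -E 'pos|wrist'; done
```

```text
eef_pos: [0.62, 0.0814, 0.3526]
wrist_force: [3.6, 1.8, 5.8]
eef_pos: [0.62, 0.0814, 0.3519]
wrist_force: [3.4, 2.7, 6.0]
eef_pos: [0.62, 0.0814, 0.3511]
wrist_force: [3.1, 2.8, 6.2]
```

```bash
for i in 1 2; do python3 -m pendant '[[[0,0,0,0.8,0,0,0],[0,0,0,0.8,0,0,0]]]'|grep -E 'pos|wrist'; done
```

```text
eef_pos: [0.62, 0.0814, 0.3504]
wrist_force: [3.2, 1.9, 6.4]
eef_pos: [0.6199, 0.0814, 0.3496]
wrist_force: [2.3, 1.4, 6.4]
```

```bash
for i in 1 2; do python3 -m pendant '[[[0,0,-0.5,0,0,0,0],[0,0,-0.5,0,0,0,0]]]'|grep -E 'pos|wrist'; done
```

```text
eef_pos: [0.6196, 0.0813, 0.3496]
wrist_force: [4.9, 1.0, 5.1]
eef_pos: [0.6193, 0.0811, 0.3496]
wrist_force: [4.8, 2.4, 5.0]
```

Still caught; I'll keep pressing in small steps.

```bash
for i in 1 2 3; do python3 -m pendant '[[[0,0,0,0.7,0,0,0],[0,0,0,0.7,0,0,0]]]'|grep -E 'pos|wrist'; done
```

```text
eef_pos: [0.6193, 0.0811, 0.3493]
wrist_force: [4.6, 3.0, 7.7]
eef_pos: [0.6193, 0.0812, 0.3486]
wrist_force: [4.7, 2.8, 7.3]
eef_pos: [0.6188, 0.081, 0.3474]
wrist_force: [0.0, -0.1, 5.2]
```

The lean force fell to zero, so the door has given way at about 11 mm of hook travel. I'll push outward at this height.

```bash
for i in 1 2 3; do python3 -m pendant '[[[0,0,-0.8,0,0,0,0],[0,0,-1.6,0,0,0,0],[0,0,-2.4,0,0,0,0]]]'|grep -E 'pos|wrist'; done
```

```text
eef_pos: [0.6162, 0.0798, 0.3468]
wrist_force: [0.5, 0.5, 5.5]
eef_pos: [0.614, 0.0788, 0.3467]
wrist_force: [0.8, 0.1, 5.2]
eef_pos: [0.6118, 0.0779, 0.3467]
wrist_force: [1.3, 0.1, 4.8]
```

```bash
for i in 1 2 3 4; do python3 -m pendant '[[[0,-0.2,-1.5,0,0,0,0],[0,-0.3,-3,0,0,0,0],[0,-0.5,-4.5,0,0,0,0]]]'|grep -E 'pos|wrist'; done
cat > arc.py <<'E'
# arc.py theta.. : tool shifts (mm) from current measured pose for door angle theta with rod pressed at radius r
import sys
from h import *
H=np.array([.6668,-.0349]);o=ctrl.get_obs();M=rot(o["eef_rot"]);p=np.array(o["eef_pos"])
a0=np.radians(22.4);v=p[:2]-H
b=np.arctan2(-v[0],v[1]);rr=np.linalg.norm(v);print("now door angle~",b+np.arcsin(.005/rr)-a0,"r",rr,"F",o["wrist_force"],o["time_s"])
r=.122
for th in map(float,sys.argv[1:]):
    a=a0+th;q=H+r*np.array([-np.sin(a),np.cos(a)])+.0045*np.array([np.cos(a),np.sin(a)])
    print(th,np.round(M.T@np.r_[q-p[:2],0]*1e3,1))
E
python3 arc.py .3 .4 .5 .6 .7
```

```text
eef_pos: [0.6078, 0.0758, 0.3467]
wrist_force: [1.9, 0.8, 5.1]
eef_pos: [0.6038, 0.0736, 0.3468]
wrist_force: [1.6, 0.3, 4.7]
eef_pos: [0.5998, 0.0714, 0.3468]
wrist_force: [0.9, 0.1, 5.3]
eef_pos: [0.5959, 0.0692, 0.3468]
wrist_force: [0.6, -1.1, 5.6]
now door angle~ 0.24654927521718073 r 0.12599109118090185 F [ 0.57882383 -1.08849612  5.60173547] 14.6833
0.3 [-5.5 -5.8  0. ]
0.4 [ -9.3 -17.4   0. ]
0.5 [-14.3 -28.5   0. ]
0.6 [-20.4 -39.1   0.1]
0.7 [-27.5 -49.    0.1]
```

```bash
python3 -m pendant '[[[0,0,0,-4,0,0,0],[0,0,0,-8,0,0,0],[0,0,0,-13,0,0,0],[0,0,0,-18,0,0,0],[0,0,0,-22,0,0,0]]]'|grep -E 'pos|wrist'
python3 -m pendant '[[[0,-2,-2,0,0,0,0],[0,-4.5,-5,0,0,0,0],[0,-6,-9,0,0,0,0],[0,-8,-13,0,0,0,0],[0,-9.5,-17.5,0,0,0,0]]]'|grep -E 'pos|wrist'
python3 arc.py .45 .5 .55 .6 .65 .7 .75 .8 .85 .9
```

```text
eef_pos: [0.5957, 0.0698, 0.3683]
wrist_force: [-0.2, -1.0, -1.1]
eef_pos: [0.583, 0.054, 0.3682]
wrist_force: [2.0, 0.4, -0.8]
now door angle~ 0.4057587313170552 r 0.12212009799829612 F [ 2.03751904  0.43627196 -0.77121332] 15.5167
0.45 [-2.3 -5.4  0. ]
0.5 [ -5.  -10.9   0. ]
0.55 [ -7.9 -16.3   0. ]
0.6 [-11.  -21.5   0. ]
0.65 [-14.5 -26.6   0. ]
0.7 [-18.2 -31.4   0. ]
0.75 [-22.1 -36.1   0. ]
0.8 [-26.2 -40.6   0. ]
0.85 [-30.6 -44.8   0. ]
0.9 [-35.2 -48.9   0. ]
```

```bash
python3 -m pendant '[[[0,-2.3,-5.4,0,0,0,0],[0,-5,-10.9,0,0,0,0],[0,-7.9,-16.3,0,0,0,0],[0,-11,-21.5,0,0,0,0],[0,-14.5,-26.6,0,0,0,0]]]'|grep -E 'pos|wrist'
python3 arc.py .65 .7 .75 .8 .85 .9 .95 1 1.05 1.1 1.15
```

```text
eef_pos: [0.5637, 0.0305, 0.3687]
wrist_force: [0.8, -0.0, -1.2]
now door angle~ 0.6556744288337807 r 0.12202609592830874 F [ 0.77159818 -0.00145704 -1.19728867] 15.9333
0.65 [0.2 0.1 0. ]
0.7 [-3.5 -4.7 -0. ]
0.75 [-7.4 -9.4 -0. ]
0.8 [-11.6 -13.9  -0. ]
0.85 [-16.  -18.2  -0. ]
0.9 [-20.5 -22.2  -0. ]
0.95 [-25.3 -26.   -0. ]
1.0 [-30.3 -29.6  -0. ]
1.05 [-35.4 -32.9  -0. ]
1.1 [-40.7 -35.9  -0. ]
1.15 [-46.1 -38.7  -0. ]
```

```bash
python3 -m pendant '[[[0,-3.5,-4.7,0,0,0,0],[0,-7.4,-9.4,0,0,0,0],[0,-11.6,-13.9,0,0,0,0],[0,-16,-18.2,0,0,0,0],[0,-20.5,-22.2,0,0,0,0]]]'|grep -E 'pos|wrist'
python3 -m pendant '[[[0,-4.8,-3.8,0,0,0,0],[0,-9.8,-7.4,0,0,0,0],[0,-14.9,-10.7,0,0,0,0],[0,-20.2,-13.7,0,0,0,0],[0,-25.6,-16.5,0,0,0,0]]]'|grep -E 'pos|wrist'
python3 arc.py 1.15 1.2 1.25 1.3 1.35
```

```text
eef_pos: [0.5509, 0.0031, 0.3686]
wrist_force: [-0.3, 1.5, -0.1]
eef_pos: [0.5453, -0.0268, 0.3685]
wrist_force: [0.4, 1.3, -0.1]
now door angle~ 1.1545563159255403 r 0.12174717881418652 F [ 0.36210135  1.26484399 -0.09961056] 16.7667
1.15 [ 0.2 -0.3  0. ]
1.2 [-5.4 -2.8 -0. ]
1.25 [-11.1  -5.   -0. ]
1.3 [-16.8  -7.   -0. ]
1.35 [-22.7  -8.6  -0. ]
```

```bash
python3 -m pendant '[[[0,-5.4,-2.8,0,0,0,0],[0,-11.1,-5,0,0,0,0],[0,-16.8,-7,0,0,0,0],[0,-16.8,-7,0,0,0,0]]]'|grep -E 'pos|wrist'
python3 arc.py 1.3
python3 -m pendant '[[[0,1,0,0,0,0,0],[0,2,0.5,0,0,0,0],[0,3,1,-10,0,0,0],[0,3,1,-35,0,0,0],[0,3,1,-65,0,0,0]]]'|grep -E 'pos|wrist'
python3 - <<'E'
from h import *
c=cam("top");im=shot("top","t2")
a=im[110:310,170:400]
cv2.imwrite("pics/t2z.png",cv2.resize(a,None,fx=3,fy=3,interpolation=cv2.INTER_CUBIC)[:,:,::-1])
E
python3 d.py 0.4871 0.2529 0.43 22
```

```text
eef_pos: [0.5453, -0.0457, 0.3686]
wrist_force: [1.4, -0.4, -0.1]
now door angle~ 1.3095245083482832 r 0.12201527004566264 F [ 1.39020029 -0.35653849 -0.0596769 ] 17.1
1.3 [ 0.7  0.1 -0. ]
eef_pos: [0.5444, -0.0407, 0.4328]
wrist_force: [1.1, -0.1, -0.4]
shift mm [294.72  55.05  10.24] turn [ 0.0062  0.005  -0.0011] F [ 2.6  -0.79  5.51] t 17.5667 [ 0.546  -0.041   0.4414] op 0.15711044544997865
```

View pics/t2z.png

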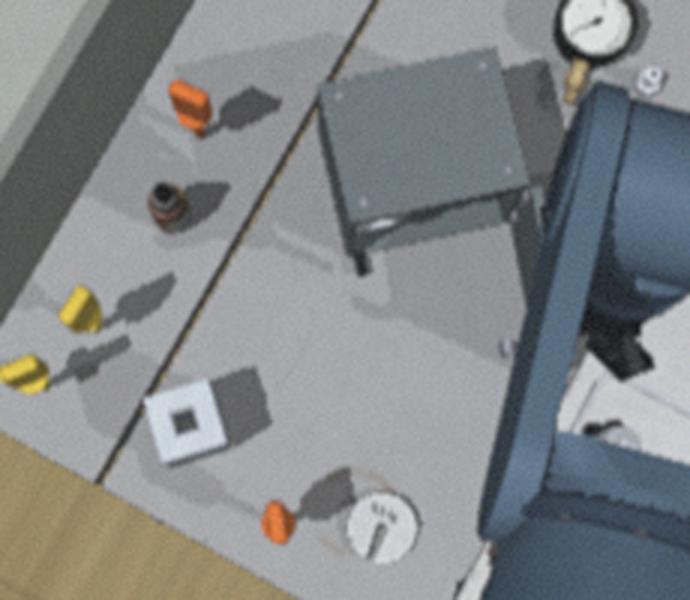

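The door is wide open and the stand's empty hole is at zoom (185,420), full pixel (231.7,250). I'll move beside the stand to check the hole and the rod tip with the wrist camera.

```bash
python3 - <<'E'
from h import *
print(atz("top",(170+185/3,110+420/3),.078), [np.round(atz("top",(170+x/3,110+y/3),.078)[:2],4) for x,y in [(146,399),(206,379),(227,444),(168,465)]])
E
python3 -m pendant '[[[0,30,6,0,0,0,0],[0,70,13,0,0,0,0],[0,110,20,0,0,0,0],[0,150,28,0,0,0,0],[0,185,36,0,0,0,0]]]'|grep -E pos
python3 -m pendant '[[[0,25,8,0,0,0,0],[0,40,15,0,0,0,0],[0,50,19,0,0,0,0],[0,50,19,0,0,0,0],[0,50,19,0,0,0,0]]]'|grep -E pos
python3 -m pendant '[[[0,0,0,0,0,0,0],[0,0,0,0,0,0,0]]]'
python3 d.py 0.4871 0.2529 0.43 22
python3 - <<'E'
from h import *
c=cam("wrist");np.save("c3.npy",np.array(c,dtype=object),allow_pickle=True);im=shot("wrist","w4")
a=np.clip(im[60:280,200:360].astype(float)*1.4,0,255).astype('uint8')
cv2.imwrite("pics/w4z.png",cv2.resize(a,None,fx=2.7,fy=2.7,interpolation=cv2.INTER_CUBIC)[:,:,::-1])
o=ctrl.get_obs();print(proj("w",[np.array(o["eef_pos"])+rot(o["eef_rot"])@[0,0,.2534]],c))
E
```

```text
[0.48539982 0.25257853 0.078     ] [array([0.5035, 0.285 ]), array([0.5193, 0.2349]), array([0.4649, 0.2179]), array([0.4484, 0.2668])]
eef_pos: [0.5084, 0.1462, 0.4346]
eef_pos: [0.5085, 0.1974, 0.4338]
time_s: 18.57
eef_pos: [0.5087, 0.1962, 0.4336]
eef_rot: [0.0, 0.561, 0.828, -0.0]
wrist_force: [0.7, -0.8, -0.6]
opening: 0.158
grasp_force: 59.2
shift mm [60.69  1.    3.6 ] turn [-0.0002  0.0003 -0.0035] F [ 0.65 -0.77 -0.63] t 18.5667 [0.5087 0.1962 0.4336] op 0.15758165353099812
[[275.07525412 219.31445311]]
```

View pics/w4z.png

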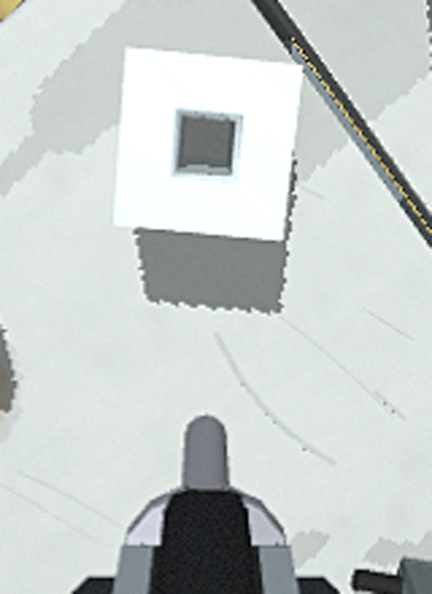

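The rod tip's centre is at zoom (206,435), pixel (276.3,221). The hole's centre is at zoom (208,143), pixel (277,113).

Run:
```python
from h import *
c=tuple(np.load("c3.npy",allow_pickle=True));z=lambda x,y:(200+x/2.7,60+y/2.7)
np.set_printoptions(precision=4,suppress=True)
h=atz("w",z(208,142.5),.078,c);S=np.array([atz("w",z(*p),.078,c) for p in [(127,46),(302,67),(283,241),(114,225)]])
t=atz("w",z(206,435),.180,c);o=ctrl.get_obs();M=rot(o["eef_rot"])
print("hole",h,"stand",S.mean(0),"tip",t,"tcp",o["eef_pos"]);print("tip off tool",M.T@(t-o["eef_pos"])*1e3,"shift to stand",M.T@(S.mean(0)-t)*1e3,"to hole",M.T@(h-t)*1e3)
d=S[1]-S[0]+S[2]-S[3];print(np.degrees(np.arctan2(d[1],d[0])))
```

```text
hole [0.4871 0.2543 0.078 ] stand [0.4872 0.2529 0.078 ] tip [0.5099 0.1952 0.18  ] tcp [0.5087 0.1962 0.4336]
tip off tool [ -1.3171   0.7964 253.5941] shift to stand [ 62.0857   0.3407 101.9826] to hole [ 63.3925   0.8169 101.9821]
15.77441337745557
```

```bash
python3 -m pendant '[[[0,20,0,0,0,0,0],[0,45,0.3,0,0,0,0],[0,61.5,0.3,0,0,0,0],[0,61.5,0.3,20,0,0,0],[0,61.5,0.3,50,0,0,0]]]'|grep -E 'pos|wrist'
python3 -m pendant '[[[0,0,0,15,0,0,0],[0,0,0,25,0,0,0],[0,0,0,33,0,0,0],[0,0,0,38,0,0,0],[0,0,0,38,0,0,0]]]'|grep -E 'pos|wrist'
python3 d.py 0.4860 0.2533 0.2654 22
```

```text
eef_pos: [0.4868, 0.2549, 0.3866]
wrist_force: [1.8, -1.3, -1.4]
eef_pos: [0.486, 0.2541, 0.3451]
wrist_force: [-0.7, 0.2, -0.5]
shift mm [-0.71 -0.22 79.73] turn [-0.0007  0.     -0.0027] F [-0.74  0.16 -0.55] t 19.45 [0.486  0.2541 0.3451] op 0.1630118843245376
```

Next I'll go into the hole gently, correcting by -0.7 mm in x.

```bash
python3 -m pendant '[[[0,-0.7,-0.2,5,0,0,0],[0,-0.7,-0.2,10,0,0,0],[0,-0.7,-0.2,15,0,0,0],[0,-0.7,-0.2,20,0,0,0],[0,-0.7,-0.2,25,0,0,0]]]'|grep -E 'pos|wrist'
python3 -m pendant '[[[0,0,0,4,0,0,0],[0,0,0,9,0,0,0],[0,0,0,14,0,0,0],[0,0,0,19,0,0,0],[0,0,0,24,0,0,0]]]'|grep -E 'pos|wrist'
python3 -m pendant '[[[0,0,0,5,0,0,0],[0,0,0,10,0,0,0],[0,0,0,15,0,0,0],[0,0,0,20,0,0,0],[0,0,0,24,0,0,0]]]'|grep -E 'pos|wrist'
```

```text
eef_pos: [0.4859, 0.2538, 0.3202]
wrist_force: [0.1, 0.3, -1.3]
eef_pos: [0.4859, 0.2537, 0.296]
wrist_force: [-0.4, 0.7, -0.5]
eef_pos: [0.4858, 0.2537, 0.2719]
wrist_force: [0.4, 1.2, -0.3]
```

```bash
for i in 1 2; do python3 -m pendant '[[[0,0,0,1.5,0,0,0],[0,0,0,2.8,0,0,0],[0,0,0,2.8,0,0,0]]]'|grep -E 'pos|wrist'; done
python3 -m pendant '[[[0,0,0,1,0,0,0],[0,0,0,1,0,0,0]]]'|grep -E 'pos|wrist'
```

```text
eef_pos: [0.4859, 0.2537, 0.2696]
wrist_force: [-0.0, 0.5, -0.3]
eef_pos: [0.4859, 0.2537, 0.2669]
wrist_force: [-0.2, 0.1, -1.3]
eef_pos: [0.4859, 0.2537, 0.2659]
wrist_force: [-0.1, 0.3, -0.8]
```

```bash
for i in 1 2; do python3 -m pendant '[[[0,0,0,0.6,0,0,0],[0,0,0,0.6,0,0,0]]]'|grep -E 'pos|wrist'; done
python3 -m pendant '[[[0.25,0,0,0,0,0,0],[0.4,0,0,0,0,0,0],[0.6,0,0,0,0,0,0],[0.8,0,0,0,0,0,0],[1,0,0,0,0,0,0]]]'|grep -E 'pos|force|open'
python3 -m pendant '[[[1,0,0,0,0,0,0],[1,0,0,0,0,0,0],[1,0,0,0,0,0,0],[1,0,0,0,0,0,0],[1,0,0,0,0,0,0]]]'|grep -E 'pos|force|open'
```

```text
eef_pos: [0.4859, 0.2538, 0.2654]
wrist_force: [-0.0, 0.5, -0.1]
eef_pos: [0.486, 0.2538, 0.2654]
wrist_force: [-1.5, -0.5, 4.9]
eef_pos: [0.4859, 0.2537, 0.2647]
wrist_force: [0.9, 1.1, -1.3]
opening: 0.807
grasp_force: 0.0
eef_pos: [0.4859, 0.2537, 0.2648]
wrist_force: [1.0, 0.8, 0.1]
opening: 1.003
grasp_force: 0.0
```

The key seated at the same height it was gripped. I'll retreat upward and look.

```bash
python3 -m pendant '[[[1,0,0,-10,0,0,0],[1,0,0,-30,0,0,0],[1,0,0,-60,0,0,0],[1,0,0,-95,0,0,0],[1,0,0,-130,0,0,0]]]'|grep -E 'pos'
python3 -m pendant '[[[1,0,0,0,0,0,0],[1,0,0,0,0,0,0],[1,0,0,0,0,0,0],[1,0,0,0,0,0,0]]]'|grep -E 'pos|time|wrist'
python3 - <<'E'
from h import *
im=shot("wrist","w5");s=shot("scene","s5")
a=cv2.resize(im[110:260,200:360],None,fx=2.5,fy=2.5,interpolation=cv2.INTER_CUBIC)
b=cv2.resize(s[120:320,140:400],None,fx=1.5,fy=1.5)
b=cv2.copyMakeBorder(b,0,a.shape[0]-b.shape[0],0,0,cv2.BORDER_CONSTANT)
cv2.imwrite("pics/fin.png",np.hstack([a,b])[:,:,::-1])
E
```

```text
eef_pos: [0.4855, 0.2536, 0.3965]
time_s: 23.28
eef_pos: [0.4853, 0.2536, 0.3935]
wrist_force: [-0.5, 0.8, -0.8]
```

View pics/fin.png

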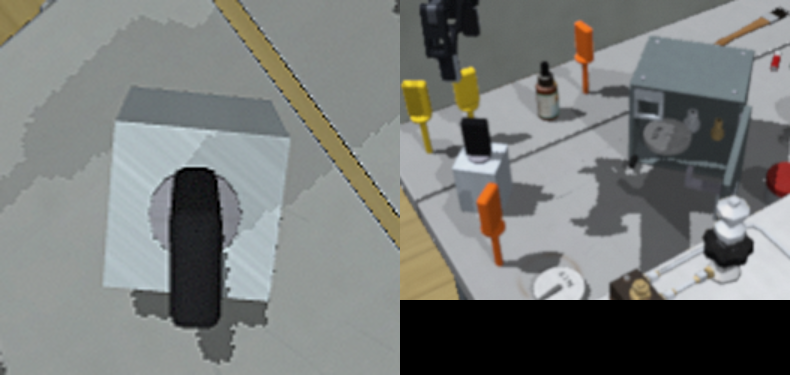

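The key stands upright with its collar on the block (left view, (195,215)), the door is wide open, and the pot, bottle and weight look undisturbed.

```bash
python3 -c "
from bench import ctrl
print(ctrl.hand_in())"
```

```text
the job is handed in; nothing more can be done
None
```

I handed the job in after about 23 s of the 72 s: the hook released at about 11 mm of travel, I swung the door to an estimated 1.3 rad, and the key is back upright and home in its stand; no verdict came back, but wrist readings stayed below about 10 N and the last pictures show the bystanders in place.

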